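Gauge the turned shaft, then unlatch its carrier and hold it lifted

TASK

Slide the red-tabbed caliper jaw shut on the turned shaft until its sprung brass face presses gently against it, then leave the jaw where it stopped so that the reading stays. Then pinch the two yellow side catches of the blue shaft carrier together, lift the carrier level, straight up out of its nest to about 10 cm above its seat, and finish while still holding it there, pinched and steady. Leave the spray can, the steel blank and the set-up block alone.

Things in the scene. Friction and masses are not known exactly. Their poses are not given: they have to be found in the camera images.
- gauge: Green gauge fixed to the bench. Origin on the bench surface under the middle of the carrier's nest; x runs along the shaft to the caliper beam, y along the beam to the jaw's open side. Base plate 8 mm thick, x -70 to 110, y -50 to 120 mm. Nest: dark steel frame 75 x 68 mm round the origin, top 24 mm above the bench; the carrier stands in it on the plate, with 1.5 mm play each way.
- fixed_jaw (a point): Middle of the face of the fixed caliper jaw, on the -y side of the shaft, 1 mm from it: at x 51, y -9, 44 mm above the bench in the gauge's frame. Its blade is 14 mm along x, its top 54 mm above the bench.
- jaw_tab (a point): Middle of the red upright thumb tab of the sliding jaw, for gripping: 12 mm thick along the gauge's y, 26 mm along its x, from 40 to 80 mm above the bench (this point at 64), at gauge x 83 mm. It stands on an aluminium block, top 40 mm above the bench, 42 mm long in y. Its brass measuring face is 18 mm to -y of this point, at x 45 to 57 mm, top 54 mm up.
- jaw (a joint): Closing travel of the sliding jaw in m: 0 fully open, growing as the jaw closes (towards the gauge's -y), 0.070 the end of its track. Starts between 0 and 0.04. With the shaft in its nest the face touches it at about 0.060; the shaft may then give up to 1 mm before it stands against the fixed jaw. The jaw takes 4 N to slide and stays where it is left.
- face (a joint): How far the sprung brass measuring face of the sliding jaw is pushed in, in m: 0 free, 0.004 fully in. Spring 1.5 N at the start of its travel, plus 1.5 N for each mm: about 1 to 3 mm is a gentle, sure contact. The pressure stays on when the tab is let go.
- shaft_contact (a point): Point on the axis of the steel shaft where the jaws meet it (gauge x 51 mm, 44 mm above the bench when seated). The shaft is 16 mm thick and 128 mm long, lies along the gauge's x and is clamped in the carrier, standing out 34 mm at each end.
- carrier_grip (a point): Centre of the blue shaft carrier, midway between its two yellow catch paddles and half-way up them: 48 mm above the bench when seated, 40 mm above the carrier's underside. Axes as the gauge's, x along the shaft. Carrier 60 mm long (x), 38 mm wide at the foot, 20 mm above, 50 mm tall, 0.25 to 0.5 kg with the shaft. Fingers come from above and close along y, one outside each paddle.
- left_paddle (a point): Middle of the outer face of the yellow paddle on the carrier's +y side. Paddle 22 mm wide along x, from 26 to 68 mm above the bench when seated. Outer faces of the two paddles are 56 mm apart at rest, 44 mm when fully pinched.
- right_paddle (a point): The same on the carrier's -y side.
- catch_left (a joint): Inward travel in m of the yellow catch on the carrier's +y side: 0 sprung out, 0.006 fully pinched. The spring asks 3 N at rest and 6.6 N fully pinched. The hook at its foot is held under the nest's ledge until the catch is in by more than 3.5 mm; both must be in for it to come out. Moves with its paddle.
- catch_right (a joint): The same for the yellow catch on the carrier's -y side.
- spray_can: Bystander: yellow spray can with a bare metal top, 52 mm across, 120 mm tall, standing. Origin at the centre of its underside.
- blank: Bystander: bare steel round blank, 38 mm across, 55 mm tall, standing. Origin at the centre of its underside.
- setup_block: Bystander: steel set-up block with three holes, 75 x 50 x 25 mm, lying flat. Origin at the centre of its underside.
There are look-alikes about, which are no part of the job. What is meant by the part that bears shaft_contact is not green, pink or purple, and is the larger of those in its own colour.

How it is judged (in metres and radians):
On the way:
1. the sliding jaw presses on the shaft with more than 2 N while the carrier sits in its nest, catches not yet pinched (contact force between jaw and carrier above 2 N and z of carrier_grip in the frame of gauge below 0.054 m and value of joint each of catch_left, catch_right below 0.002 m), for 0.2 s.
At the end, for the whole second after the job is handed in: The fingers hold the carrier by its two catches (each in by over 3.5 mm), 70 to 160 mm above its seat, within 50 mm of straight above it, level within 15 degrees, steady (below 20 mm/s), clear of the gauge; the jaw still stands where it met the shaft (joint 0.0595 to 0.067) (height (world z) of carrier_grip between 0.118 and 0.208 m and horizontal distance between carrier_grip and gauge below 0.05 m and angle between carrier_grip's own z axis and vertical below 0.26 rad and value of joint each of catch_left, catch_right above 0.0035 m and contact force between the fingers and carrier above 2 N and contact force between gauge and carrier below 0.2 N and linear speed of carrier below 0.02 m/s and value of joint jaw between 0.0595 and 0.067 m); the arm keeps its last pose, push and grip.
It fails at once if the jaw is rammed against the shaft with more than 25 N (contact force between jaw and carrier above 25 N).
It fails at once if a bystander is moved by more than 20 mm (distance of any of spray_can, blank, setup_block from where it was at the start of the episode above 0.02 m).
It also fails if it takes over 58 s, if anything falls off the work surface, if the arm or the gripper's body presses on something with over 40 N, if the wrist force passes 120 N, or if a joint passes its speed limit or range.

ROBOT

A 6-joint arm with a two-finger parallel gripper is mounted at the origin on the work surface. World frame = base frame: x ahead of the robot, y to its left, z up, the work surface at z = 0. Lengths are in m, angles in degrees, forces in N, time in s.
With the tool pointing down it reaches from about 0.35 to 0.875 m from the base axis. Payload 4.2 kg.
Tool frame: the origin (TCP) lies at the very end of the fingers, on their centre line; the grasp point (between the pads) lies 19 mm behind it; z points along the fingers, y is the line along which they close (so a half turn about z gives the same grasp; the last joint's range is limited). The gripper opens to 87 mm and grips with 3 to 60 N. Pads are 19 mm wide; open, the fingers measure 117 mm over their backs; the gripper's body (75 mm by 190 mm) begins 51 mm behind the grasp point.
Start: joints at [-52.162, 22.042, 0.453, 0, -68.411, -14.817], TCP at [0.244, -0.575, 0.223] pointing down, gripper open.
Joint ranges: [-179.83, 179.83], [-69.29, 118.12], [-61.27, 80.66], [-181.25, 117.63], [-171.15, -9.14], [-177.46, 177.46]. Speed limits (degrees/s): [159.86, 159.86, 180, 180, 180, 180].

INTERFACE

Orientations are given as a 3x3 rotation matrix whose columns are the frame's x, y, z axes.
In Python, from station import * gives the robot as it stands.
- The arm moves only by the shell command python3 -m pendant 'ROWS'. ROWS is JSON, a list of rows, each an object of numbers: "x", "y", "z": the shift along the world's x, y, z normalised to -1 to 1, where 1 is 250 mm; "rx", "ry", "rz": the turn, a rotation vector about the world's x, y, z normalised to -1 to 1, where 1 is 180 degrees; "claw": the opening, from 0 (shut) to 1 (fully open). A call has exactly 8 rows; each row is the pose to reach, as a shift and turn from the pose commanded when the call began, turning the shorter way round; what a row does not reach only later rows make up. A row lasts 1/8 s, in which the tool goes at most 62.5 mm and 10.7 degrees, less where a joint would pass 70% of its speed; a pose out of reach is approached as far as the arm can. A call with a number of a shift or a turn outside -1 to 1 is refused whole. A call with a gripper value outside its range is refused whole. The fingers move at their own pace and stop on an object; the grip force is fixed at half the most. Time passes only in rows, so rows that repeat a pose let the fingers close, or fill a call up. It gives the time, the measured TCP pose, the force, the opening and the grip force at its end, in the units of the state.
- sense(): the state, without advancing time (a new reading comes with each control period).
- capture(name): name is "side" or "top" or "wrist"; returns a dict with "color" (480x640x3 uint8, red, green, blue), "mtx" (3x3 intrinsics, pixels), "world_to_cam" (4x4, takes a point from world to camera coordinates). Camera axes: x right, y up, looking along -z (the intrinsics and any distortion apply to the point x, -y, -z); pixel columns grow to the right and rows downward; lengths in m; the calibration is good to about 2 mm. A picture is of the moment at which its call begins. There is no depth.
- finish_job(): hands the job in; it is judged then, once.
Trained networks look in a picture, given as the dict that the camera call returned (one of the last four; its "shot" number tells which), for a name from the list of things; names that differ only in an ending like _2 or _b are one class to them, and where a whole thing is asked for, a point or a joint stands for the part that bears it (a point fixed in the world has none). Each returns a list of dicts, best first, with "conf" (0 to 1); they miss things now and then, are a little off and sometimes report something else, mostly with a low value. They report only what shows in the picture. A call takes as long as a camera call. They do not tell look-alikes from the thing itself.
- search_frame(picture, label): "centre" ([column, row] in pixels, amid what is visible of it).
- regions_of(picture, label): "region" (480x640 bool, what is visible of it) and "centre" ([column, row] in pixels, amid what is visible of it).
The state is a dict: "time_s": time; "joints": joint angles; "joint_velocities": joint speeds; "effort": joint torques, N m; "tcp_pos": TCP position; "ee_rot": TCP orientation; "wrist_force": force on the tool from outside, world axes, zero at the start; "moment": the same for the moment, N m; "gripper_width": opening from 0.0 (shut) to 1.0 (fully open); "gripper_force": force on a finger pad.
Only numpy, scipy, OpenCV 4.12 (cv2) and the standard library are available. Lean on these libraries where they do the work, as an engineer would, in place of code of your own. Each camera call takes 0.05 s, during which the arm holds its last target. There are 200 camera calls.

## Working session

There is one attempt and no reset: what is moved stays moved. The work goes in short steps, Python scripts to look and compute and a shell command to move; the robot and the scene stay as the last step left them, time stands still between calls to the robot, and variables do not carry over. Pictures are saved under pics/ and viewed, at most 10 in all, crops included, and the job is handed in when it is done.

```bash
mkdir -p pics
cat > h.py <<'E'
from station import *
import numpy as np, cv2
def proj(p,P):
    P=np.atleast_2d(P); c=(p["world_to_cam"]@np.c_[P,np.ones(len(P))].T).T[:,:3]
    u=(p["mtx"]@(c*[1,-1,-1]).T).T; return u[:,:2]/u[:,2:]
def back(p,uv,z):
    d=np.linalg.inv(p["mtx"])@[uv[0],uv[1],1]*[1,-1,-1]
    R=p["world_to_cam"][:3,:3];t=p["world_to_cam"][:3,3]
    o=-R.T@t; d=R.T@d; return o+d*(z-o[2])/d[2]
def save(p,n): cv2.imwrite("pics/"+n,p["color"][:,:,::-1])
E
python3 - <<'E'
from h import *
np.set_printoptions(precision=4,suppress=True)
for n in ["top","side"]:
    p=capture(n); save(p,n+"1.png"); print(n,p.keys(),sense()["time_s"])
    for l,z in [("carrier_grip",.048),("shaft_contact",.044),("jaw_tab",.064),("fixed_jaw",.044),("left_paddle",.048),("right_paddle",.048),("gauge",.0),("spray_can",.06),("blank",.03),("setup_block",.0125)]:
        for d in search_frame(p,l)[:4]: print(l,round(d["conf"],2),np.round(d["centre"]),back(p,d["centre"],z)[:2])
E
```

```text
top dict_keys(['color', 'mtx', 'world_to_cam', 'shot']) 0.05
carrier_grip 0.88 [388. 237.] [ 0.5095 -0.091 ]
carrier_grip 0.76 [391. 121.] [ 0.696  -0.0946]
carrier_grip 0.58 [380. 344.] [ 0.3412 -0.0786]
carrier_grip 0.57 [241. 165.] [0.6213 0.1448]
shaft_contact 0.97 [480. 320.] [ 0.3804 -0.2378]
shaft_contact 0.8 [386. 240.] [ 0.5049 -0.089 ]
shaft_contact 0.67 [242. 165.] [0.6225 0.1431]
shaft_contact 0.57 [383. 344.] [ 0.3396 -0.0841]
jaw_tab 0.69 [344. 196.] [ 0.571  -0.0203]
jaw_tab 0.18 [373. 238.] [ 0.5057 -0.0651]
fixed_jaw 0.72 [353. 229.] [ 0.5211 -0.0352]
fixed_jaw 0.19 [387. 237.] [ 0.5089 -0.09  ]
left_paddle 0.6 [245. 154.] [0.639  0.1386]
left_paddle 0.49 [487. 315.] [ 0.3875 -0.2486]
left_paddle 0.48 [372. 240.] [ 0.5047 -0.0649]
right_paddle 0.74 [354. 225.] [ 0.5274 -0.0359]
right_paddle 0.63 [382. 356.] [ 0.3224 -0.0827]
right_paddle 0.6 [401. 235.] [ 0.5126 -0.1112]
right_paddle 0.59 [399. 129.] [ 0.6834 -0.1074]
gauge 0.82 [354. 225.] [ 0.5317 -0.0392]
spray_can 0.74 [518. 223.] [ 0.534  -0.2945]
blank 0.95 [479. 174.] [ 0.6147 -0.2419]
setup_block 0.92 [267. 2
[... 526 characters left out ...]
5 [310. 235.] [0.5604 0.0039]
fixed_jaw 0.58 [333. 252.] [ 0.5101 -0.0072]
left_paddle 0.75 [351. 235.] [ 0.5099 -0.0603]
left_paddle 0.57 [419. 280.] [ 0.3474 -0.0533]
left_paddle 0.54 [285. 190.] [ 0.6947 -0.0699]
right_paddle 0.75 [457. 231.] [ 0.3561 -0.2064]
right_paddle 0.64 [240. 281.] [0.5922 0.1591]
right_paddle 0.53 [367. 219.] [ 0.5123 -0.1165]
right_paddle 0.5 [300. 190.] [ 0.6709 -0.0905]
gauge 0.77 [336. 252.] [ 0.5274 -0.0386]
gauge 0.55 [310. 235.] [ 0.5999 -0.0396]
spray_can 0.66 [409. 164.] [ 0.537  -0.3059]
spray_can 0.39 [365. 171.] [ 0.5965 -0.2222]
blank 0.6 [364. 172.] [ 0.615  -0.2475]
blank 0.51 [328. 315.] [0.4329 0.1027]
setup_block 0.59 [325. 316.] [0.4421 0.097 ]
```

Run:
```python
import cv2
a=cv2.imread("pics/top1.png"); 
cv2.imwrite("pics/tc.png",cv2.resize(a[90:390,200:560],None,fx=2,fy=2,interpolation=cv2.INTER_CUBIC))
```

```text
(no output)
```

View pics/tc.png

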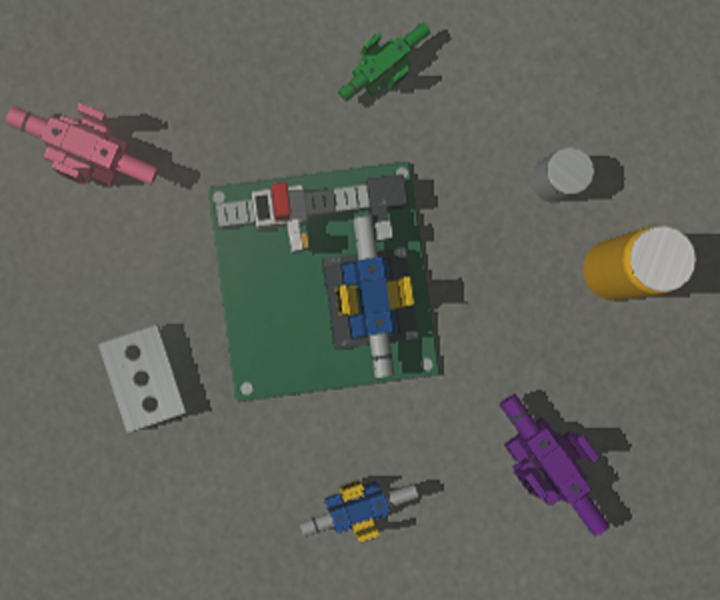

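View pics/side1.png

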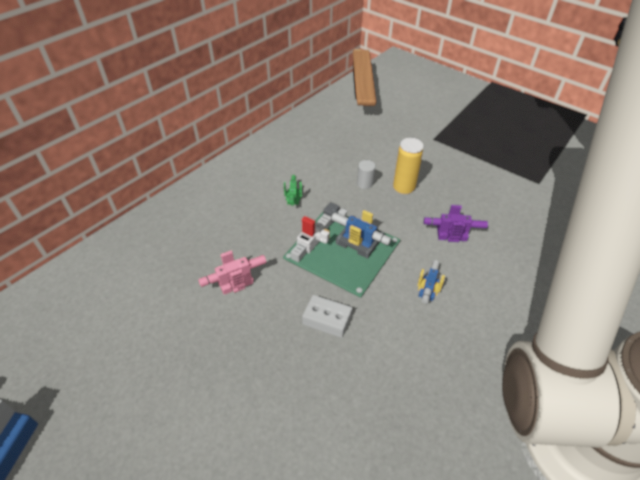

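The blue and yellow carrier candidates in the top picture are at (387,238), in the nest and larger, and at (380,344), loose and smaller. Pink (242,165), purple (480,320) and green (391,121) are excluded by colour. The one in the nest fits, and the enlarged crop confirms it. The red tab is at about (341,190). Next I fit the gauge pose.

```bash
cat >> h.py <<'E'
from scipy.optimize import least_squares
def gaugefit(p,x0,uv,G):
    def f(q):
        c,s=np.cos(q[2]),np.sin(q[2]); W=np.c_[q[0]+c*G[:,0]-s*G[:,1],q[1]+s*G[:,0]+c*G[:,1],G[:,2]]
        return (proj(p,W)-uv).ravel()
    r=least_squares(f,x0); return r.x,np.abs(r.fun).max()
E
python3 - <<'E'
from h import *
np.set_printoptions(precision=4,suppress=True)
p=capture("top"); r=regions_of(p,"gauge")[0]["region"].astype(np.uint8)
hsv=cv2.cvtColor(p["color"],cv2.COLOR_RGB2HSV)
m=cv2.inRange(hsv,(65,60,20),(95,255,255)); m[:160]=0;m[300:]=0
n,l,s,c=cv2.connectedComponentsWithStats(m); i=1+s[1:,4].argmax(); print(s[i])
h=cv2.convexHull(np.argwhere(l==i)[:,::-1].astype(np.int32))
_,q=cv2.minEnclosingTriangle(h.astype(np.float32))
q=cv2.approxPolyN(h,4,ensure_convex=True).reshape(-1,2); print(q)
G=np.array([[110,120,8],[110,-50,8],[-70,-50,8],[-70,120,8]])/1e3
q=q.astype(float); Q=[]
for t in ([305,184],[406,171],[420,276],[317,290]): Q.append(q[np.linalg.norm(q-t,axis=1).argmin()])
x,e=gaugefit(p,[.5,-.09,.1],np.array(Q),G); print(x,np.degrees(x[2]),e)
red=cv2.inRange(hsv,(0,130,70),(6,255,255))|cv2.inRange(hsv,(174,130,70),(180,255,255)); red[:160]=0;red[260:]=0;red[:,:300]=0
n,l,s,c=cv2.connectedComponentsWithStats(red); i=1+s[1:,4].argmax(); b=back(p,c[i],.075);print("tab",c[i],s[i],b)
R=np.array([[np.cos(x[2]),-np.sin(x[2])],[np.sin(x[2]),np.cos(x[2])]]);print("tab in gauge",R.T@(b[:2]-x[:2]))
s=sense();print(s["tcp_pos"],s["ee_rot"],s["gripper_width"])
E
```

```text
[ 304  171  115  120 6543]
[[318 290]
 [304 184]
 [404 170]
 [419 277]]
[ 0.5077 -0.0887  0.1456] 8.340546996164049 0.84705099363984
tab [339.9831 189.3644] [336 181   9  17 118] [ 0.5807 -0.0129  0.075 ]
tab in gauge [0.0832 0.0644]
[ 0.2444 -0.5752  0.2225] [[-0.9204 -0.3911 -0.    ]
 [-0.3911  0.9204  0.    ]
 [ 0.      0.     -1.    ]] 0.9959569175851185
```

```bash
python3 -m pendant '[{"x":0.13,"y":0.2,"z":0.05,"rz":-0.02},{"x":0.26,"y":0.4,"z":0.1,"rz":-0.04},{"x":0.4,"y":0.6,"z":0.1,"rz":-0.06},{"x":0.53,"y":0.8,"z":0.1,"rz":-0.0815},{"x":0.66,"y":1,"z":0.1,"rz":-0.0815},{"x":0.66,"y":1,"z":0.1,"rz":-0.0815},{"x":0.66,"y":1,"z":0.1,"rz":-0.0815},{"x":0.66,"y":1,"z":0.1,"rz":-0.0815}]'
```

```text
$[0]: bad value
```

```bash
python3 -m pendant '[{"x":0.13,"y":0.2},{"x":0.26,"y":0.4},{"x":0.4,"y":0.6},{"x":0.53,"y":0.8},{"x":0.66,"y":1},{"x":0.66,"y":1},{"x":0.66,"y":1},{"x":0.66,"y":1}]'
```

```text
$[0]: bad value
```

```bash
python3 -m pendant '[{"x":0.13,"y":0.2,"z":0.05,"rx":0,"ry":0,"rz":-0.02,"claw":1},{"x":0.26,"y":0.4,"z":0.1,"rx":0,"ry":0,"rz":-0.04,"claw":1},{"x":0.4,"y":0.6,"z":0.1,"rx":0,"ry":0,"rz":-0.06,"claw":1},{"x":0.53,"y":0.8,"z":0.1,"rx":0,"ry":0,"rz":-0.0815,"claw":1},{"x":0.66,"y":1,"z":0.1,"rx":0,"ry":0,"rz":-0.0815,"claw":1},{"x":0.66,"y":1,"z":0.1,"rx":0,"ry":0,"rz":-0.0815,"claw":1},{"x":0.66,"y":1,"z":0.1,"rx":0,"ry":0,"rz":-0.0815,"claw":1},{"x":0.66,"y":1,"z":0.1,"rx":0,"ry":0,"rz":-0.0815,"claw":1}]'
```

```text
time_s: 2.2
tcp_pos: [0.4088, -0.3261, 0.2475]
ee_rot: [[-0.99, -0.144, -0.0], [-0.144, 0.99, 0.0], [0.0, 0.0, -1.0]]
wrist_force: [0.4, 0.3, -0.2]
gripper_width: 1.005
gripper_force: 0.0
```

```bash
python3 -m pendant '[{"x":0.1,"y":0.2,"z":0,"rx":0,"ry":0,"rz":0,"claw":1},{"x":0.2,"y":0.4,"z":0,"rx":0,"ry":0,"rz":0,"claw":1},{"x":0.3,"y":0.6,"z":0,"rx":0,"ry":0,"rz":0,"claw":1},{"x":0.4,"y":0.8,"z":0,"rx":0,"ry":0,"rz":0,"claw":1},{"x":0.48,"y":1,"z":0,"rx":0,"ry":0,"rz":0,"claw":1},{"x":0.48,"y":1,"z":0,"rx":0,"ry":0,"rz":0,"claw":1},{"x":0.48,"y":1,"z":0,"rx":0,"ry":0,"rz":0,"claw":1},{"x":0.48,"y":1,"z":0,"rx":0,"ry":0,"rz":0,"claw":1}]'
python3 - <<'E'
from h import *
np.set_printoptions(precision=4,suppress=True)
p=capture("wrist"); save(p,"w1.png"); M=p["world_to_cam"]; print("cam",-M[:3,:3].T@M[:3,3],sense()["tcp_pos"])
for l,z in [("carrier_grip",.068),("shaft_contact",.044),("jaw_tab",.08),("fixed_jaw",.044),("left_paddle",.068),("right_paddle",.068)]:
    for d in search_frame(p,l)[:2]: print(l,round(d["conf"],2),np.round(d["centre"]),back(p,d["centre"],z)[:2])
x=[.5077,-.0887,.1456]; c,s=np.cos(x[2]),np.sin(x[2])
for n,g in dict(c=[0,0,.05],tip=[.064,0,.044],tip2=[-.064,0,.044],tab=[.083,.064,.08],fj=[.051,-.009,.054],n1=[.0375,.034,.024],n2=[-.0375,.034,.024]).items():
    print(n,proj(p,[x[0]+c*g[0]-s*g[1],x[1]+s*g[0]+c*g[1],g[2]]).round())
E
```

```text
time_s: 3.2
tcp_pos: [0.529, -0.0767, 0.2475]
ee_rot: [[-0.99, -0.143, -0.0], [-0.143, 0.99, -0.0], [0.0, -0.0, -1.0]]
wrist_force: [-0.3, -0.6, -0.5]
gripper_width: 1.0
gripper_force: 0.0
cam [ 0.4634 -0.0856  0.4098] [ 0.529  -0.0766  0.2476]
carrier_grip 0.87 [310. 196.] [ 0.5028 -0.0897]
carrier_grip 0.83 [279. 361.] [ 0.6694 -0.0981]
shaft_contact 0.9 [345.  18.] [ 0.3509 -0.0812]
shaft_contact 0.88 [309. 197.] [ 0.5065 -0.0906]
jaw_tab 0.8 [374. 276.] [ 0.5648 -0.0229]
fixed_jaw 0.88 [357. 211.] [ 0.5131 -0.0431]
left_paddle 0.92 [144.  40.] [ 0.3973 -0.2396]
left_paddle 0.84 [350.  29.] [ 0.3657 -0.0758]
right_paddle 0.82 [290. 198.] [ 0.5068 -0.1076]
right_paddle 0.8 [191.  20.] [ 0.3773 -0.2034]
c [[311. 199.]]
tip [[312. 263.]]
tip2 [[311. 128.]]
tab [[381. 294.]]
fj [[302. 253.]]
n1 [[345. 233.]]
n2 [[346. 158.]]
```

View pics/w1.png

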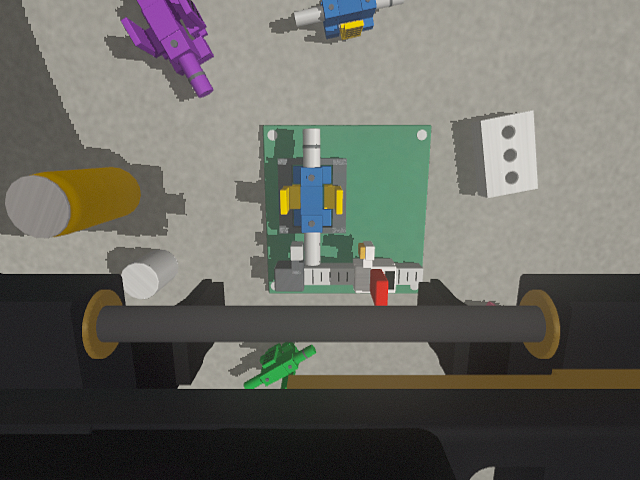

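Wrist view: the shaft runs from (312,128) to (312,263), the red tab is at (380,288) and the paddles are at (285,200) and (340,200). This agrees with the fit to about 1–2 mm. Now I descend on the tab.

```bash
python3 -m pendant '[{"x":0.1,"y":0.13,"z":-0.1,"rx":0,"ry":0,"rz":0,"claw":0.7},{"x":0.206,"y":0.253,"z":-0.25,"rx":0,"ry":0,"rz":0,"claw":0.7},{"x":0.206,"y":0.253,"z":-0.45,"rx":0,"ry":0,"rz":0,"claw":0.7},{"x":0.206,"y":0.253,"z":-0.6,"rx":0,"ry":0,"rz":0,"claw":0.7},{"x":0.206,"y":0.253,"z":-0.7,"rx":0,"ry":0,"rz":0,"claw":0.7},{"x":0.206,"y":0.253,"z":-0.77,"rx":0,"ry":0,"rz":0,"claw":0.7},{"x":0.206,"y":0.253,"z":-0.8,"rx":0,"ry":0,"rz":0,"claw":0.7},{"x":0.206,"y":0.253,"z":-0.8,"rx":0,"ry":0,"rz":0,"claw":0.7}]'
python3 -m pendant '[{"x":0,"y":0,"z":0,"rx":0,"ry":0,"rz":0,"claw":0.3},{"x":0,"y":0,"z":0,"rx":0,"ry":0,"rz":0,"claw":0.2},{"x":0,"y":0,"z":0,"rx":0,"ry":0,"rz":0,"claw":0},{"x":0,"y":0,"z":0,"rx":0,"ry":0,"rz":0,"claw":0},{"x":0,"y":0,"z":0,"rx":0,"ry":0,"rz":0,"claw":0},{"x":0,"y":0,"z":0,"rx":0,"ry":0,"rz":0,"claw":0},{"x":0,"y":0,"z":0,"rx":0,"ry":0,"rz":0,"claw":0},{"x":0,"y":0,"z":0,"rx":0,"ry":0,"rz":0,"claw":0}]'
```

```text
time_s: 4.55
tcp_pos: [0.581, -0.012, 0.0474]
ee_rot: [[-0.989, -0.145, -0.0], [-0.145, 0.989, -0.0], [0.0, -0.0, -1.0]]
wrist_force: [-0.2, 0.4, 0.2]
gripper_width: 0.698
gripper_force: 0.0
time_s: 5.55
tcp_pos: [0.581, -0.0122, 0.0476]
ee_rot: [[-0.989, -0.145, -0.0], [-0.145, 0.989, -0.0], [0.0, -0.0, -1.0]]
wrist_force: [-0.4, -2.1, 0.4]
gripper_width: 0.135
gripper_force: 30.0
```

```bash
python3 -m pendant '[{"x":0.003,"y":-0.02,"z":0,"rx":0,"ry":0,"rz":0,"claw":0},{"x":0.006,"y":-0.04,"z":0,"rx":0,"ry":0,"rz":0,"claw":0},{"x":0.009,"y":-0.06,"z":0,"rx":0,"ry":0,"rz":0,"claw":0},{"x":0.012,"y":-0.08,"z":0,"rx":0,"ry":0,"rz":0,"claw":0},{"x":0.015,"y":-0.1,"z":0,"rx":0,"ry":0,"rz":0,"claw":0},{"x":0.018,"y":-0.12,"z":0,"rx":0,"ry":0,"rz":0,"claw":0},{"x":0.02,"y":-0.134,"z":0,"rx":0,"ry":0,"rz":0,"claw":0},{"x":0.02,"y":-0.134,"z":0,"rx":0,"ry":0,"rz":0,"claw":0}]'
python3 -m pendant '[{"x":0,"y":-0.002,"z":0,"rx":0,"ry":0,"rz":0,"claw":0},{"x":0.001,"y":-0.004,"z":0,"rx":0,"ry":0,"rz":0,"claw":0},{"x":0.001,"y":-0.006,"z":0,"rx":0,"ry":0,"rz":0,"claw":0},{"x":0.001,"y":-0.008,"z":0,"rx":0,"ry":0,"rz":0,"claw":0},{"x":0.001,"y":-0.01,"z":0,"rx":0,"ry":0,"rz":0,"claw":0},{"x":0.002,"y":-0.012,"z":0,"rx":0,"ry":0,"rz":0,"claw":0},{"x":0.002,"y":-0.014,"z":0,"rx":0,"ry":0,"rz":0,"claw":0},{"x":0.002,"y":-0.016,"z":0,"rx":0,"ry":0,"rz":0,"claw":0}]'
```

```text
time_s: 6.55
tcp_pos: [0.5859, -0.0462, 0.0476]
ee_rot: [[-0.989, -0.145, -0.0], [-0.145, 0.989, -0.001], [0.0, -0.001, -1.0]]
wrist_force: [-1.3, 0.3, 1.5]
gripper_width: 0.135
gripper_force: 30.0
time_s: 7.55
tcp_pos: [0.5864, -0.0495, 0.0476]
ee_rot: [[-0.989, -0.145, -0.0], [-0.145, 0.989, 0.0], [0.0, 0.0, -1.0]]
wrist_force: [-2.2, 3.5, 3.5]
gripper_width: 0.132
gripper_force: 30.0
```

```bash
python3 -m pendant '[{"x":0,"y":-0.001,"z":0,"rx":0,"ry":0,"rz":0,"claw":0},{"x":0,"y":-0.002,"z":0,"rx":0,"ry":0,"rz":0,"claw":0},{"x":0,"y":-0.003,"z":0,"rx":0,"ry":0,"rz":0,"claw":0},{"x":0.001,"y":-0.004,"z":0,"rx":0,"ry":0,"rz":0,"claw":0},{"x":0.001,"y":-0.005,"z":0,"rx":0,"ry":0,"rz":0,"claw":0},{"x":0.001,"y":-0.006,"z":0,"rx":0,"ry":0,"rz":0,"claw":0},{"x":0.001,"y":-0.007,"z":0,"rx":0,"ry":0,"rz":0,"claw":0},{"x":0.001,"y":-0.008,"z":0,"rx":0,"ry":0,"rz":0,"claw":0}]'
python3 -m pendant '[{"x":0,"y":-0.001,"z":0,"rx":0,"ry":0,"rz":0,"claw":0},{"x":0,"y":-0.002,"z":0,"rx":0,"ry":0,"rz":0,"claw":0},{"x":0,"y":-0.003,"z":0,"rx":0,"ry":0,"rz":0,"claw":0},{"x":0.001,"y":-0.004,"z":0,"rx":0,"ry":0,"rz":0,"claw":0},{"x":0.001,"y":-0.005,"z":0,"rx":0,"ry":0,"rz":0,"claw":0},{"x":0.001,"y":-0.006,"z":0,"rx":0,"ry":0,"rz":0,"claw":0},{"x":0.001,"y":-0.007,"z":0,"rx":0,"ry":0,"rz":0,"claw":0},{"x":0.001,"y":-0.008,"z":0,"rx":0,"ry":0,"rz":0,"claw":0}]'
```

```text
time_s: 8.55
tcp_pos: [0.5867, -0.0512, 0.0476]
ee_rot: [[-0.989, -0.145, 0.0], [-0.145, 0.989, 0.0], [-0.0, 0.0, -1.0]]
wrist_force: [-3.5, 4.2, 3.8]
gripper_width: 0.133
gripper_force: 30.0
time_s: 9.55
tcp_pos: [0.5869, -0.0528, 0.0476]
ee_rot: [[-0.989, -0.145, 0.0], [-0.145, 0.989, 0.001], [-0.0, 0.001, -1.0]]
wrist_force: [-2.8, 6.6, 3.2]
gripper_width: 0.134
gripper_force: 30.0
```

```bash
python3 -m pendant '[{"x":0,"y":-0.001,"z":0,"rx":0,"ry":0,"rz":0,"claw":0},{"x":0,"y":-0.002,"z":0,"rx":0,"ry":0,"rz":0,"claw":0},{"x":0,"y":-0.003,"z":0,"rx":0,"ry":0,"rz":0,"claw":0},{"x":0.001,"y":-0.004,"z":0,"rx":0,"ry":0,"rz":0,"claw":0},{"x":0.001,"y":-0.004,"z":0,"rx":0,"ry":0,"rz":0,"claw":0},{"x":0.001,"y":-0.004,"z":0,"rx":0,"ry":0,"rz":0,"claw":0},{"x":0.001,"y":-0.004,"z":0,"rx":0,"ry":0,"rz":0,"claw":0},{"x":0.001,"y":-0.004,"z":0,"rx":0,"ry":0,"rz":0,"claw":0}]'
python3 - <<'E'
from h import *
p=capture("top"); q=p["color"][160:300,300:430,::-1]
cv2.imwrite("pics/t2.png",cv2.resize(q,None,fx=4,fy=4,interpolation=cv2.INTER_CUBIC))
E
```

```text
time_s: 10.55
tcp_pos: [0.5871, -0.0536, 0.0476]
ee_rot: [[-0.989, -0.145, -0.0], [-0.145, 0.989, 0.001], [-0.0, 0.001, -1.0]]
wrist_force: [-3.7, 7.2, 4.5]
gripper_width: 0.14
gripper_force: 30.0
```

```bash
python3 -m pendant '[{"x":0,"y":-0.001,"z":0,"rx":0,"ry":0,"rz":0,"claw":0},{"x":0,"y":-0.002,"z":0,"rx":0,"ry":0,"rz":0,"claw":0},{"x":0,"y":-0.003,"z":0,"rx":0,"ry":0,"rz":0,"claw":0},{"x":0.001,"y":-0.004,"z":0,"rx":0,"ry":0,"rz":0,"claw":0},{"x":0.001,"y":-0.004,"z":0,"rx":0,"ry":0,"rz":0,"claw":0},{"x":0.001,"y":-0.004,"z":0,"rx":0,"ry":0,"rz":0,"claw":0},{"x":0.001,"y":-0.004,"z":0,"rx":0,"ry":0,"rz":0,"claw":0},{"x":0.001,"y":-0.004,"z":0,"rx":0,"ry":0,"rz":0,"claw":0}]'
```

```text
time_s: 11.6
tcp_pos: [0.5872, -0.0544, 0.0476]
ee_rot: [[-0.989, -0.145, -0.0], [-0.145, 0.989, 0.001], [0.0, 0.001, -1.0]]
wrist_force: [-4.5, 7.8, 4.3]
gripper_width: 0.137
gripper_force: 30.0
```

Contact is sure: the force rose from about 4 N to 8 N, and the jaw is at about 0.0635. I release and rise.

```bash
python3 -m pendant '[{"x":0,"y":0,"z":0,"rx":0,"ry":0,"rz":0,"claw":0.22},{"x":0,"y":0,"z":0,"rx":0,"ry":0,"rz":0,"claw":0.22},{"x":0,"y":0,"z":0,"rx":0,"ry":0,"rz":0,"claw":0.22},{"x":0,"y":0,"z":0.1,"rx":0,"ry":0,"rz":0,"claw":0.22},{"x":0,"y":0,"z":0.25,"rx":0,"ry":0,"rz":0,"claw":0.22},{"x":0,"y":0,"z":0.5,"rx":0,"ry":0,"rz":0,"claw":0.6},{"x":0,"y":0,"z":0.7,"rx":0,"ry":0,"rz":0,"claw":1},{"x":0,"y":0,"z":0.7,"rx":0,"ry":0,"rz":0,"claw":1}]'
python3 - <<'E'
from h import *
np.set_printoptions(precision=4,suppress=True)
p=capture("wrist"); save(p,"w2.png")
for l,z in [("carrier_grip",.058),("left_paddle",.068),("right_paddle",.068)]:
    for d in search_frame(p,l)[:2]: print(l,round(d["conf"],2),np.round(d["centre"]),back(p,d["centre"],z)[:2])
x=[.5077,-.0887,.1456]; c,s=np.cos(x[2]),np.sin(x[2])
for n,g in dict(c=[0,0,.058],lp=[0,.028,.068],rp=[0,-.028,.068],tip2=[-.064,0,.044],plate1=[-.07,-.05,.008],plate2=[-.07,.12,.008]).items():
    print(n,proj(p,[x[0]+c*g[0]-s*g[1],x[1]+s*g[0]+c*g[1],g[2]]).round())
E
```

```text
time_s: 12.6
tcp_pos: [0.5902, -0.0558, 0.2279]
ee_rot: [[-0.989, -0.145, 0.011], [-0.145, 0.989, 0.0], [-0.011, -0.001, -1.0]]
wrist_force: [0.3, -0.6, -0.2]
gripper_width: 0.475
gripper_force: 0.0
carrier_grip 0.81 [291. 300.] [ 0.6622 -0.0726]
carrier_grip 0.65 [297. 123.] [ 0.5069 -0.0878]
left_paddle 0.82 [318. 126.] [ 0.5073 -0.0696]
right_paddle 0.72 [523. 268.] [0.5985 0.1253]
right_paddle 0.55 [269. 123.] [ 0.5104 -0.1094]
c [[296. 124.]]
lp [[330. 123.]]
rp [[260. 123.]]
tip2 [[295.  43.]]
plate1 [[243.  46.]]
plate2 [[431.  46.]]
```

View pics/w2.png

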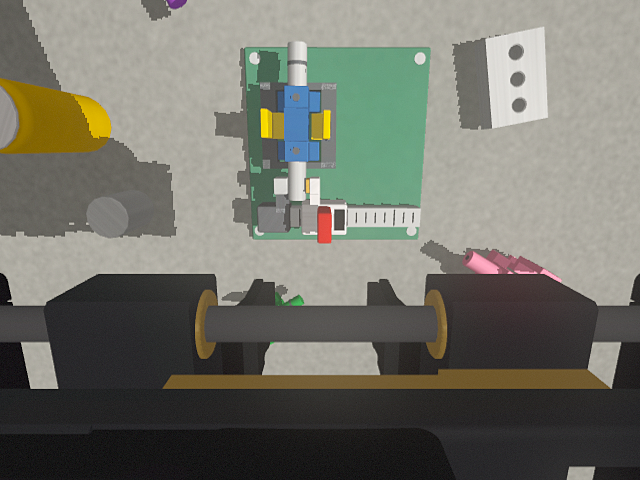

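The picture shows the red tab at (324,225), with the jaw face touching the shaft at about (308,188). The paddles' outer edges, at columns 261 and 330, match the prediction. I go over the carrier.

```bash
python3 -m pendant '[{"x":-0.1,"y":-0.05,"z":0,"rx":0,"ry":0,"rz":0,"claw":1},{"x":-0.2,"y":-0.1,"z":0,"rx":0,"ry":0,"rz":0,"claw":1},{"x":-0.318,"y":-0.136,"z":0,"rx":0,"ry":0,"rz":0,"claw":1},{"x":-0.318,"y":-0.136,"z":-0.2,"rx":0,"ry":0,"rz":0,"claw":1},{"x":-0.318,"y":-0.136,"z":-0.35,"rx":0,"ry":0,"rz":0,"claw":1},{"x":-0.318,"y":-0.136,"z":-0.45,"rx":0,"ry":0,"rz":0,"claw":1},{"x":-0.318,"y":-0.136,"z":-0.45,"rx":0,"ry":0,"rz":0,"claw":1},{"x":-0.318,"y":-0.136,"z":-0.45,"rx":0,"ry":0,"rz":0,"claw":1}]'
```

```text
time_s: 13.8
tcp_pos: [0.5084, -0.0895, 0.1103]
ee_rot: [[-0.989, -0.146, 0.0], [-0.146, 0.989, -0.0], [-0.0, -0.0, -1.0]]
wrist_force: [-0.1, 0.3, -0.0]
gripper_width: 1.001
gripper_force: 0.0
```

```bash
python3 -m pendant '[{"x":0,"y":0.001,"z":-0.08,"rx":0,"ry":0,"rz":0,"claw":1},{"x":0,"y":0.001,"z":-0.16,"rx":0,"ry":0,"rz":0,"claw":1},{"x":0,"y":0.001,"z":-0.22,"rx":0,"ry":0,"rz":0,"claw":1},{"x":0,"y":0.001,"z":-0.27,"rx":0,"ry":0,"rz":0,"claw":1},{"x":0,"y":0.001,"z":-0.3,"rx":0,"ry":0,"rz":0,"claw":1},{"x":0,"y":0.001,"z":-0.32,"rx":0,"ry":0,"rz":0,"claw":1},{"x":0,"y":0.001,"z":-0.32,"rx":0,"ry":0,"rz":0,"claw":1},{"x":0,"y":0.001,"z":-0.32,"rx":0,"ry":0,"rz":0,"claw":1}]'
python3 -m pendant '[{"x":0,"y":0,"z":0,"rx":0,"ry":0,"rz":0,"claw":0.7},{"x":0,"y":0,"z":0,"rx":0,"ry":0,"rz":0,"claw":0.6},{"x":0,"y":0,"z":0,"rx":0,"ry":0,"rz":0,"claw":0.5},{"x":0,"y":0,"z":0,"rx":0,"ry":0,"rz":0,"claw":0.4},{"x":0,"y":0,"z":0,"rx":0,"ry":0,"rz":0,"claw":0.3},{"x":0,"y":0,"z":0,"rx":0,"ry":0,"rz":0,"claw":0.2},{"x":0,"y":0,"z":0,"rx":0,"ry":0,"rz":0,"claw":0},{"x":0,"y":0,"z":0,"rx":0,"ry":0,"rz":0,"claw":0}]'
```

```text
time_s: 14.8
tcp_pos: [0.5083, -0.0892, 0.0304]
ee_rot: [[-0.989, -0.145, 0.001], [-0.145, 0.989, 0.0], [-0.001, -0.0, -1.0]]
wrist_force: [0.8, -0.1, -0.0]
gripper_width: 1.0
gripper_force: 0.0
time_s: 15.8
tcp_pos: [0.5079, -0.0891, 0.0305]
ee_rot: [[-0.989, -0.145, 0.0], [-0.145, 0.989, 0.0], [-0.0, 0.0, -1.0]]
wrist_force: [-1.3, 1.1, 5.3]
gripper_width: 0.487
gripper_force: 30.0
```

```bash
python3 -m pendant '[{"x":0,"y":0,"z":0.01,"rx":0,"ry":0,"rz":0,"claw":0},{"x":0,"y":0,"z":0.02,"rx":0,"ry":0,"rz":0,"claw":0},{"x":0,"y":0,"z":0.04,"rx":0,"ry":0,"rz":0,"claw":0},{"x":0,"y":0,"z":0.06,"rx":0,"ry":0,"rz":0,"claw":0},{"x":0,"y":0,"z":0.08,"rx":0,"ry":0,"rz":0,"claw":0},{"x":0,"y":0,"z":0.1,"rx":0,"ry":0,"rz":0,"claw":0},{"x":0,"y":0,"z":0.12,"rx":0,"ry":0,"rz":0,"claw":0},{"x":0,"y":0,"z":0.14,"rx":0,"ry":0,"rz":0,"claw":0}]'
```

```text
time_s: 16.8
tcp_pos: [0.5079, -0.0892, 0.0655]
ee_rot: [[-0.989, -0.145, 0.0], [-0.145, 0.989, 0.0], [-0.0, 0.0, -1.0]]
wrist_force: [-0.8, -0.4, -5.5]
gripper_width: 0.49
gripper_force: 30.0
```

```bash
python3 -m pendant '[{"x":0,"y":0,"z":0.04,"rx":0,"ry":0,"rz":0,"claw":0},{"x":0,"y":0,"z":0.08,"rx":0,"ry":0,"rz":0,"claw":0},{"x":0,"y":0,"z":0.12,"rx":0,"ry":0,"rz":0,"claw":0},{"x":0,"y":0,"z":0.17,"rx":0,"ry":0,"rz":0,"claw":0},{"x":0,"y":0,"z":0.22,"rx":0,"ry":0,"rz":0,"claw":0},{"x":0,"y":0,"z":0.26,"rx":0,"ry":0,"rz":0,"claw":0},{"x":0,"y":0,"z":0.28,"rx":0,"ry":0,"rz":0,"claw":0},{"x":0,"y":0,"z":0.28,"rx":0,"ry":0,"rz":0,"claw":0}]'
python3 - <<'E'
from h import *
p=capture("side"); q=p["color"][140:320,240:480,::-1]
cv2.imwrite("pics/s3.png",cv2.resize(q,None,fx=3,fy=3,interpolation=cv2.INTER_CUBIC))
E
```

```text
time_s: 17.8
tcp_pos: [0.5081, -0.0891, 0.1353]
ee_rot: [[-0.989, -0.145, 0.001], [-0.145, 0.989, 0.0], [-0.001, 0.0, -1.0]]
wrist_force: [-0.5, -0.4, -4.8]
gripper_width: 0.486
gripper_force: 30.0
```

View pics/s3.png

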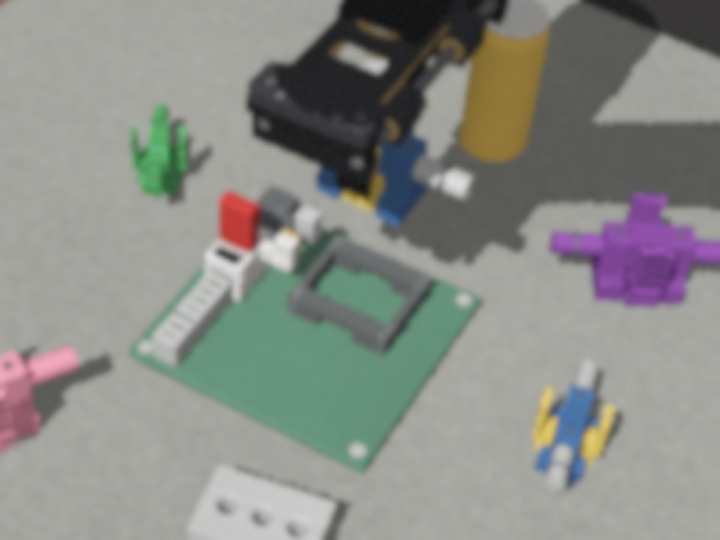

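The crop shows the carrier at (400,180) held level in the fingers, the nest at (360,290) empty, and the jaw at (285,240) still closed. I settle, then hand in.

```bash
python3 -m pendant '[{"x":0,"y":0,"z":0,"rx":0,"ry":0,"rz":0,"claw":0},{"x":0,"y":0,"z":0,"rx":0,"ry":0,"rz":0,"claw":0},{"x":0,"y":0,"z":0,"rx":0,"ry":0,"rz":0,"claw":0},{"x":0,"y":0,"z":0,"rx":0,"ry":0,"rz":0,"claw":0},{"x":0,"y":0,"z":0,"rx":0,"ry":0,"rz":0,"claw":0},{"x":0,"y":0,"z":0,"rx":0,"ry":0,"rz":0,"claw":0},{"x":0,"y":0,"z":0,"rx":0,"ry":0,"rz":0,"claw":0},{"x":0,"y":0,"z":0,"rx":0,"ry":0,"rz":0,"claw":0}]' && python3 -c "
from station import *
print(finish_job())"
```

```text
time_s: 18.85
tcp_pos: [0.5079, -0.0892, 0.1351]
ee_rot: [[-0.989, -0.145, 0.0], [-0.145, 0.989, 0.0], [-0.0, 0.0, -1.0]]
wrist_force: [0.3, 0.1, -4.4]
gripper_width: 0.486
gripper_force: 30.0
the job is handed in; nothing more can be done
None
```

I closed the jaw gently on the shaft and left it there (travel about 0.0635 m by my estimate), and handed the job in with the carrier pinched, level and steady about 10.5 cm above its seat; no verdict came back.

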